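Feel for the heavy side of a shaker rotor and hold it down

ROBOT

A 6-joint arm with a two-finger parallel gripper is mounted at the origin on the work surface. World frame = base frame: x ahead of the robot, y to its left, z up, the work surface at z = 0. Lengths are in m, angles in rad, forces in N, time in s.
With the tool pointing down it reaches from about 0.3 to 0.75 m from the base axis. Payload 8.5 kg.
Tool frame: the origin (TCP) lies at the very end of the fingers, on their centre line; the grasp point (between the pads) lies env.grip_point_offset behind it (env.grip_point_offset is the distance from the TCP to the grasp point, in m); z points along the fingers, y is the line along which they close (so a half turn about z gives the same grasp; the last joint's range is limited). The gripper opens to 88 mm and grips with 3 to 60 N. Pads are 18 mm wide; open, the fingers measure 123 mm over their backs; the gripper's body (75 mm by 187 mm) begins 45 mm behind the grasp point.
Start: joints at [-1.539, 0.381, 1.297, -0, 1.464, -0.215], TCP at [0.134, -0.533, 0.239] pointing down, gripper open.
Joint ranges: [-3.11, 3.11], [-0.89, 2.33], [0.22, 2.48], [-1.42, 4.56], [0.17, 2.85], [-2.88, 2.88]. Speed limits (rad/s): [2.39, 2.39, 3.14, 3.14, 3.14, 3.14].

INTERFACE

Orientations are given as a unit quaternion [w, x, y, z].
In Python, from rig import env gives the robot as it stands. The module is installed in compiled form; this text tells all that it offers.
- The arm moves only by the tool drive_tool, never from a script. Its arguments are lists of equal length, an entry for each row: "offset": the shift along the tool's x, y, z in cm, a list of three; "rot": the turn, a rotation vector about the tool's x, y, z in degrees, a list of three. A call has 1 to 12 rows; each row is the pose to reach, as a shift and turn from the pose commanded when the call began, along the tool's axes at that moment; what a row does not reach only later rows make up. A row lasts 1/8 s, in which the tool goes at most 62.5 mm and 10.7 degrees, less where a joint would pass 70% of its speed; a pose out of reach is approached as far as the arm can. A call with a gripper value outside its range is refused whole. "hand" is the finger opening in cm, from 0 to 8.81, set as the call begins (left out, the last holds). The fingers move at their own pace and stop on an object; the grip force is fixed at half the most. Time passes only in rows, so rows that repeat a pose let the fingers close. It gives the time, the measured TCP pose, the force, the opening and the grip force at its end, in the units of the state.
- env.state(): the state, without advancing time (a new reading comes with each control period).
- env.get_image(name): name is "side" or "top" or "wrist"; returns the picture (480x640x3 uint8, blue, green, red); there is no depth.
- env.camera_params(name): a dict with "vertical_fov" (degrees; the focal length in pixels is half the picture's height over the tangent of half this angle, whatever the lens; pixels are square), "cx", "cy" (the principal point, pixels), "origin" and "rotation" of the camera in the world. Camera axes: x right, y up, looking along -z (the intrinsics and any distortion apply to the point x, -y, -z); pixel columns grow to the right and rows downward; lengths in m; the calibration is good to about 2 mm. A picture is of the moment at which its call begins: read the wrist's pose just before it. camera_params takes no time and is no camera call; for the wrist camera it gives the pose at the moment of the call.
- env.sign_off(): hands the job in; it is judged then, once.
The state is a dict: "t": time; "joints": joint angles; "joint_vel": joint speeds; "effort": joint torques, N m; "position": TCP position; "tcp_rot": TCP orientation; "force": force on the tool from outside, world axes, zero at the start; "torque": the same for the moment, N m; "width": finger opening in m; "grip_force": force on a finger pad.
Only numpy, scipy, OpenCV 4.12 (cv2) and the standard library are available. Lean on these libraries where they do the work, as an engineer would, in place of code of your own. Each camera call takes 0.05 s, during which the arm holds its last target. There are 200 camera calls.

TASK

The eccentric rotor of the laboratory's orbital shaker sits on the inclined service stand, and the weight inside it cannot be seen. Take it by its blue bar and turn it to and fro by hand to find out by feel, or by letting go and watching, which side is heavy, then bring the heavy side to the lowest place on the slope and finish while holding the rotor still there, gripping it, ready for someone to put in the locking screw. Leave everything else on the bench where it is.

Things in the scene. Friction and masses are not known exactly. Their poses are not given: they have to be found in the camera images.
- stand: fixed grey stand, base plate 190 (x) x 160 (y) x 12 mm; origin: centre of its underside. Its spindle leans 25 degrees towards the stand's -x (roughly to the robot): direction (-0.423, 0, 0.906) in the stand frame. The rotor's underside is centred on the spindle at (0, 0, 140 mm). Downhill is the stand's -x side, where a small red pointer lies on the base plate
- rotor: aluminium drum on the spindle, 110 mm across, 28 mm thick, with a blue grip bar across its centre; origin: centre of its underside, z along the spindle out of the top face, x towards the red line on the top face. Hidden inside is a lead weight (about 0.3 kg, 40 mm off the axis), at another angle to the red line each time
- rotor_grip (a point): centre of the blue bar, on the spindle axis 48 mm above the rotor's underside; axes as rotor. The bar is 44 mm long (rotor x), 14 mm wide (y), 28 mm tall (34 to 62 mm above the underside; the drum's top face is at 28 mm, a 34 mm wide hub lies between). Pinch it across the 14 mm
- low_point (a point): fixed point of the stand inside the drum: the lowest place on the slope, 40 mm downhill from the spindle, where the middle of the hidden weight belongs
- rotor_turn (a joint): rotor angle (rad), growing anticlockwise looking down on its top face, 0 with the red line straight uphill; goes round freely both ways. The bearing drags: let go with the heavy side within 30 to 50 degrees of lowest or highest, it stays; with it further to the side, it rolls down slowly by itself and stops 30 to 50 degrees short of lowest, on the side it came from. Turning takes up to 0.1 N m
- thumbscrew: BYSTANDER: brass thumbscrew standing on its 18 mm head beside the stand, 28 mm tall; origin: centre of its underside
- screwdriver: BYSTANDER: screwdriver with a yellow handle lying beside the stand, 170 mm long
- wash_bottle: BYSTANDER: white wash bottle, 68 mm across, 170 mm tall; origin: centre of its underside
- buffer_bottle: BYSTANDER: clear bottle with a blue cap, 70 mm across, 150 mm tall; origin: centre of its underside
- stain_jar: BYSTANDER: small amber jar with a blue cap, 52 mm across, 65 mm tall; origin: centre of its underside
- beaker: BYSTANDER: glass beaker, 68 mm across, 85 mm tall; origin: centre of its underside
- slide_box: BYSTANDER: flat green slide box, 90 x 130 x 35 mm; origin: centre of its underside
Not all that is in view belongs to the job. There is more than one size of the stand; the one meant has the size given above.

How it is judged:
At the end, for the whole second after the job is handed in: The rotor's heavy side is within 20 degrees of the lowest place on the slope, the rotor stands still (under 0.1 rad/s), and the gripper's fingers are still on it with at least 2 N (distance between slug_lead and low_point below 0.0139 m and contact force between the fingers and rotor above 2 N and velocity of joint rotor_turn between -0.1 and 0.1 rad/s); the arm keeps its last pose, push and grip.
It fails at once if a bystander is moved by more than 30 mm (distance of any of thumbscrew, screwdriver, wash_bottle, buffer_bottle, stain_jar, beaker, slide_box from where it was at the start of the episode above 0.03 m).
It also fails if it takes over 67 s, if anything falls off the work surface, if the arm or the gripper's body presses on something with over 40 N, if the wrist force passes 120 N, or if a joint passes its speed limit or range.

## Working session

There is one attempt and no reset: what is moved stays moved. The work goes in short steps, Python scripts to look and compute and a tool call to move; the robot and the scene stay as the last step left them, time stands still between calls to the robot, and variables do not carry over. Pictures are saved under pics/ and viewed, at most 10 in all, crops included, and the job is handed in when it is done.

Besides the shell and the picture viewer there is one more tool, called after "Request:" as name(argument=value, ...) on one line, values as JSON. drive_tool: Moves the arm, as the interface text tells. Its arguments: {"type":"object","properties":{"offset":{"type":"array","items":{"type":"array","items":{"type":"number"}}},"rot":{"type":"array","items":{"type":"array","items":{"type":"number"}}},"hand":{"type":"number"}},"required":["offset","rot"]}

```bash
mkdir -p pics; cat > h.py <<'E'
import numpy as np,cv2
from rig import env
from scipy.spatial.transform import Rotation as R
def ray(cam,u,v):
    c=cam;f=240/np.tan(np.radians(c['vertical_fov'])/2)
    d=np.array([(u-c['cx'])/f,-(v-c['cy'])/f,-1.]);d=np.array(c['rotation']).reshape(3,3)@d
    return np.array(c['origin']),d/np.linalg.norm(d)
def plane(cam,u,v,z):
    o,d=ray(cam,u,v);return o+d*(z-o[2])/d[2]
def proj(cam,p):
    c=cam;f=240/np.tan(np.radians(c['vertical_fov'])/2)
    q=np.array(c['rotation']).reshape(3,3).T@(np.array(p)-c['origin'])
    return c['cx']-f*q[0]/q[2],c['cy']+f*q[1]/q[2]
E
python3 - <<'E'
from h import *
for n in('top','side'):
    print(n,env.camera_params(n)); cv2.imwrite(f'pics/{n}0.png',env.get_image(n))
s=env.state();print(s['t'],s['position'],s['tcp_rot'],env.grip_point_offset)
E
```

```text
top {'vertical_fov': 50.33753312883105, 'cx': 314.6080730916028, 'cy': 233.03243229622257, 'origin': array([5.03063560e-01, 6.19224817e-04, 1.45370591e+00]), 'rotation': array([-0.7054238 , -0.01703492,  0.01683894,  0.70838092])}
side {'vertical_fov': 51.32072487728777, 'cx': 320.7537339077899, 'cy': 234.14324386728703, 'origin': array([0.43999384, 1.11471506, 0.91555498]), 'rotation': array([-0.05775766, -0.02685085,  0.45522862,  0.88809346])}
0.1 [ 0.1343434  -0.53308424  0.23822536] [-6.29580689e-04  9.92395011e-01  1.23092421e-01  4.61868828e-05] 0.0187
```

View pics/top0.png

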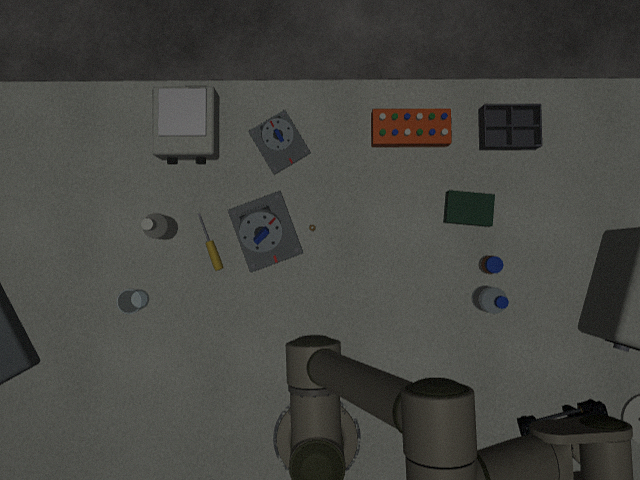

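View pics/side0.png

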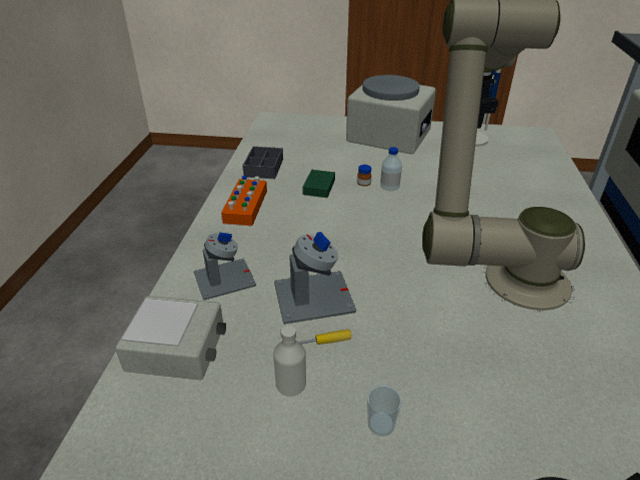

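Two stands are in the top view: a small one at (278,140) and a larger one at (265,232). I'll measure both base plates and crop for confirmation.

```bash
sed -i "s/np.array(c\['rotation'\]).reshape(3,3)/R.from_quat(np.roll(c['rotation'],-1)).as_matrix()/" h.py
python3 - <<'E'
from h import *
c=env.camera_params('top');im=cv2.imread('pics/top0.png')
for pts in([(228,208),(281,191),(303,250),(250,271)],[(249,128),(285,110),(310,154),(274,174)]):
    P=np.array([plane(c,*p,.012) for p in pts]);print(P.round(3).tolist(),np.linalg.norm(P-np.roll(P,-1,0),axis=1).round(3),P.mean(0))
print('pointer',plane(c,275,259,.013))
cv2.imwrite('pics/crop0.png',cv2.resize(im[100:280,190:350],None,fx=3.3,fy=3.3,interpolation=cv2.INTER_CUBIC))
E
```

```text
[[0.644, 0.246, 0.012], [0.692, 0.096, 0.012], [0.524, 0.034, 0.012], [0.466, 0.183, 0.012]] [0.158 0.179 0.16  0.189] [0.58162434 0.13968436 0.012     ]
[[0.873, 0.187, 0.012], [0.925, 0.084, 0.012], [0.798, 0.013, 0.012], [0.741, 0.116, 0.012]] [0.115 0.146 0.117 0.15 ] [0.83398547 0.09989099 0.012     ]
pointer [0.49936833 0.11276416 0.013     ]
```

View pics/crop0.png

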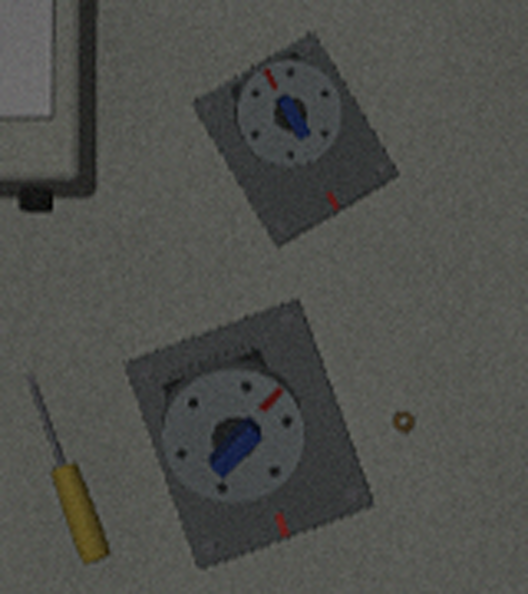

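The one at (265,232) measures about 0.16 × 0.19 m, so it is the stand meant. The one at (278,140) measures 0.115 × 0.15 m and is a decoy. The crop shows the red line at crop (271,399), the bar at (236,447) and the pointer at (282,525). Next I'll triangulate the blue bar and compute the grasp pose.

```bash
cat >> h.py <<'E'
def blob(im,box,kind):
    x0,y0,x1,y1=box;h=cv2.cvtColor(im[y0:y1,x0:x1],cv2.COLOR_BGR2HSV)
    m=cv2.inRange(h,(105,110,40),(130,255,255)) if kind=='b' else (cv2.inRange(h,(0,110,60),(8,255,255))|cv2.inRange(h,(172,110,60),(180,255,255)))
    n,l,s,c=cv2.connectedComponentsWithStats(m)
    i=1+np.argmax(s[1:,4]);return c[i]+[x0,y0],s[i,4],m
def rows(pos,Rt,s):
    "offset(cm), rotvec(deg) from state s to pose"
    R0=R.from_quat(np.roll(s['tcp_rot'],-1));return R0.inv().apply(pos-s['position'])*100,(R0.inv()*Rt).as_rotvec(degrees=True)
E
python3 - <<'E'
from h import *
ct=env.camera_params('top');cs=env.camera_params('side')
a,na,_=blob(cv2.imread('pics/top0.png'),(238,208,286,252),'b')
b,nb,_=blob(cv2.imread('pics/side0.png'),(290,228,345,275),'b')
o1,d1=ray(ct,*a);o2,d2=ray(cs,*b)
t=np.linalg.lstsq(np.c_[d1,-d2],o2-o1,rcond=None)[0]
p1,p2=o1+t[0]*d1,o2+t[1]*d2;print(a,na,b,nb,p1,p2)
yaw=np.radians(20);S=R.from_euler('z',yaw).as_matrix();sp=S@[-.4226,0,.9063]
und=np.array([.5816,.1397,0])+[0,0,.14]
grip=und+.048*sp;print('pred grip',grip,'spindle',sp)
ur=(271/3.3+190,399/3.3+100)
# ray to drum top plane
o,d=ray(ct,*ur);tp=und+.028*sp;q=o+d*((tp-o)@sp)/(d@sp);v=q-tp
ux=S@[.9063,0,.4226];uy=np.cross(sp,ux);print('red r',np.linalg.norm(v),'angle',np.degrees(np.arctan2(v@uy,v@ux)))
E
```

```text
[260.57480315 235.5984252 ] 127 [321.23383085 241.2039801 ] 201 [0.55810878 0.13531172 0.18409745] [0.56060521 0.13552173 0.18422796]
pred grip [0.56253852 0.13276219 0.1835024 ] spindle [-0.3971141  -0.14453771  0.9063    ]
red r 0.03815014700894453 angle -66.26436960261823
```

```bash
cat >> h.py <<'E'
S=R.from_euler('z',20,degrees=True).as_matrix();sp=S@[-.4226,0,.9063]
ux=S@[.9063,0,.4226];uy=np.cross(sp,ux);und=np.array([.561,.134,.184])-.048*sp
def pose(h,ang):
    a=np.radians(ang);x=np.cos(a)*ux+np.sin(a)*uy;z=-sp
    return und+h*sp, R.from_matrix(np.c_[x,np.cross(z,x),z])
E
python3 - <<'E'
from h import *
s=env.state()
for h in(.16,.037):
    p,q=pose(h,-66+180);o,r=rows(p,q,s);print(p,o.round(2),r.round(1))
E
```

```text
[0.51652322 0.11781178 0.2855056 ] [ 52.96 -53.79  -4.65] [ -24.4   17.6 -117.6]
[0.56536826 0.13558991 0.1740307 ] [ 58.13 -54.3    6.5 ] [ -24.4   17.6 -117.6]
```

Request:
drive_tool(offset=[[0, 0, -6], [0, 0, -11], [5, -5, -12], [10, -10, -12], [15, -15, -12], [20, -20, -12], [25, -25, -12], [30, -30, -12], [35, -35, -12], [40, -40, -12], [44, -45, -12], [48, -49, -12]], rot=[[0, 0, 0], [0, 0, 0], [-2, 1.5, -10], [-4, 3, -20], [-6, 4.5, -30], [-8, 6, -40], [-10, 7.5, -50], [-12.5, 9, -60], [-14.5, 10.5, -70], [-16.5, 12, -80], [-18.7, 13.5, -90], [-20.7, 15, -100]], hand=8)

```text
t: 1.6
position: [0.4504, 0.0074, 0.3588]
tcp_rot: [0.142, 0.52, 0.832, 0.133]
force: [0.4, -0.7, -0.8]
width: 0.0801
grip_force: 0.0
```

```bash
python3 - <<'E'
from h import *
s=env.state();print(s['t'],s['joints'],s['force'],s['torque'])
for h in(.16,.037):
    p,q=pose(h,-66+180);o,r=rows(p,q,s);print(o.round(2),r.round(1))
E
```

```text
1.6 [-0.36554982 -0.03820758  1.53533748  0.21023684  1.31254715 -0.83784511] [ 0.35105939 -0.73214542 -0.83530083] [-0.12335215  0.02867928 -0.00681299]
[ 7.93  7.44 10.05] [ -3.6   2.6 -17.3]
[ 8.59  8.12 22.31] [ -3.6   2.6 -17.3]
```

Request:
drive_tool(offset=[[3, 3, 3], [6, 6, 7], [7.9, 7.4, 10], [7.9, 7.4, 10], [7.9, 7.4, 10]], rot=[[-1.8, 1.3, -8.5], [-3.6, 2.6, -17.3], [-3.6, 2.6, -17.3], [-3.6, 2.6, -17.3], [-3.6, 2.6, -17.3]])

```text
t: 2.22
position: [0.5163, 0.1145, 0.2864]
tcp_rot: [0.158, 0.384, 0.898, 0.147]
force: [0.2, -0.3, 0.1]
width: 0.0801
grip_force: 0.0
```

```bash
python3 - <<'E'
from h import *
s=env.state();cw=env.camera_params('wrist');im=env.get_image('wrist');cv2.imwrite('pics/w1.png',im)
print(s['t'],s['joints'],s['force'],s['torque'])
for h in(.16,.037):
    p,q=pose(h,-66+180);o,r=rows(p,q,s);print(o.round(2),r.round(1))
p,_=pose(.062,0);print('bar top proj',proj(cw,p));p,_=pose(.028,0);print('drum top',proj(cw,p))
E
```

```text
2.225 [-0.09379884  0.13802369  1.566765    0.20859141  1.04784252 -0.9244713 ] [ 0.24895861 -0.33231949  0.06396337] [-0.07708317  0.00923249 -0.03275064]
[0.24 0.2  0.14] [-0.1  0.1 -0.3]
[ 0.25  0.22 12.44] [-0.1  0.1 -0.3]
bar top proj (np.float64(324.7840093196387), np.float64(240.4032152075371))
drum top (np.float64(324.44421823540074), np.float64(224.62136925080495))
```

View pics/w1.png

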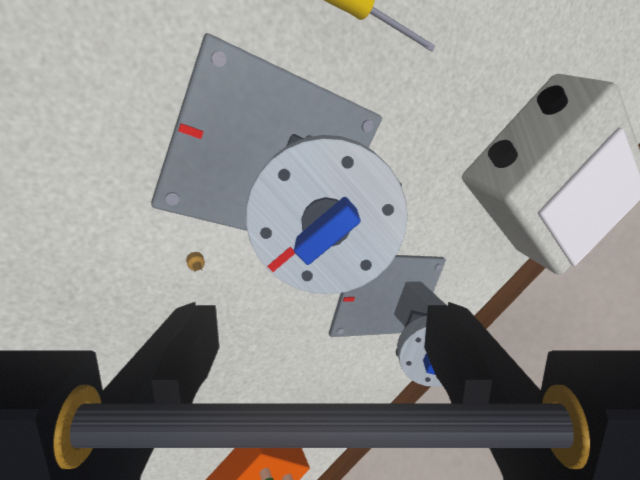

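The wrist view shows the drum centred at (327,215), the bar at about 45° from (305,255) to (350,210), and the red line at (280,260). That is not the angle I measured earlier, so the rotor may be rolling. I'll measure it in the plane and check whether it moves.

```bash
cat >> h.py <<'E'
def onplane(cam,uv,h):
    o,d=ray(cam,*uv);tp=und+h*sp;q=o+d*((tp-o)@sp)/(d@sp);v=q-tp;return np.array([v@ux,v@uy])
def look(name=None,im=None,cw=None):
    "red angle & bar offset in the wrist view, rotor-plane coordinates (m)"
    if im is None: cw=env.camera_params('wrist');im=env.get_image('wrist')
    if name: cv2.imwrite('pics/'+name,im)
    c=np.array(proj(cw,und+.028*sp)).astype(int);x0,y0,x1,y1=c[0]-95,c[1]-95,c[0]+95,c[1]+95
    box=(max(x0,0),max(y0,0),min(x1,640),min(y1,480))
    r,n,_=blob(im,box,'r');b,nb,_=blob(im,box,'b')
    v=onplane(cw,r,.028);w=onplane(cw,b,.058)
    return dict(red_px=r.round(),n=n,red=v.round(4),ang=np.degrees(np.arctan2(v[1],v[0])).round(1),bar_px=b.round(),bar=w.round(4))
E
python3 - <<'E'
from h import *
cw=env.camera_params('wrist');print(look(im=cv2.imread('pics/w1.png'),cw=cw))
print(onplane(cw,(327,215),.028))
ct=env.camera_params('top');im=env.get_image('top');print(env.state()['t'],look())
x,q=pose(.037,114);s=env.state();Rt=R.from_quat(np.roll(s['tcp_rot'],-1)).as_matrix();print('tool x ang',np.degrees(np.arctan2(Rt[:,0]@uy,Rt[:,0]@ux)), 'tilt',Rt[:,2]@-sp)
E
```

```text
{'red_px': array([281., 259.]), 'n': np.int32(249), 'red': array([-0.0174, -0.0356]), 'ang': np.float64(-116.1), 'bar_px': array([326., 230.]), 'bar': array([-0.0009,  0.0046])}
[-0.00087927  0.00640007]
2.325 {'red_px': array([281., 258.]), 'n': np.int32(247), 'red': array([-0.0176, -0.035 ]), 'ang': np.float64(-116.7), 'bar_px': array([326., 229.]), 'bar': array([-0.0011,  0.005 ])}
tool x ang 113.62125895451625 tilt 0.9999823078326187
```

The rotor is rolling clockwise by itself, from −66° to about −115°. I'll let it settle while moving closer.

Request:
drive_tool(offset=[[0, 0, 1], [0, 0, 2], [0, 0, 3], [0, 0, 3], [0, 0, 3], [0, 0, 3], [0, 0, 3], [0, 0, 3]], rot=[[0, 0, 0], [0, 0, 0], [0, 0, 0], [0, 0, 0], [0, 0, 0], [0, 0, 0], [0, 0, 0], [0, 0, 0]])

```text
t: 3.38
position: [0.5282, 0.1192, 0.2588]
tcp_rot: [0.158, 0.384, 0.898, 0.147]
force: [0.1, -0.3, 0.5]
width: 0.08
grip_force: 0.0
```

```bash
sed -i 's/\[.561,.134,.184\])/[.561,.134,.184])+.0045*uy/' h.py
python3 - <<'E'
from h import *
print(env.state()['t'],look('w2.png'))
E
```

```text
3.375 {'red_px': array([276., 277.]), 'n': np.int32(294), 'red': array([-0.0177, -0.0397]), 'ang': np.float64(-114.1), 'bar_px': array([327., 247.]), 'bar': array([-0.0013,  0.0009])}
```

It has stopped at red ≈ −112° (the drum centre is consistent after correction). Having come clockwise, the heavy side should be about 40° short, needing roughly −40° more. I'll grip now and later check by releasing from the other side.

```bash
sed -i 's/+.0045\*uy/+.005*uy-.001*ux/' h.py; python3 - <<'E'
from h import *
s=env.state()
for h in(.10,.038):
    p,q=pose(h,-112+180);o,r=rows(p,q,s);print(o.round(2),r.round(1))
E
```

```text
[0.71 0.31 3.09] [-0.1  0.1 45.7]
[0.72 0.32 9.29] [-0.1  0.1 45.7]
```

Request:
drive_tool(offset=[[0.2, 0.1, 0.5], [0.4, 0.2, 1], [0.7, 0.3, 2], [0.7, 0.3, 3], [0.7, 0.3, 3], [0.7, 0.3, 5], [0.7, 0.3, 7], [0.7, 0.3, 8.5], [0.7, 0.3, 9.3], [0.7, 0.3, 9.3], [0.7, 0.3, 9.3]], rot=[[0, 0, 10], [0, 0, 20], [0, 0, 30], [0, 0, 40], [0, 0, 46], [0, 0, 46], [0, 0, 46], [0, 0, 46], [0, 0, 46], [0, 0, 46], [0, 0, 46]])

```text
t: 4.8
position: [0.5625, 0.1396, 0.1749]
tcp_rot: [0.088, 0.704, 0.676, 0.197]
force: [0.7, -0.3, 1.0]
width: 0.0799
grip_force: 0.0
```

```bash
python3 - <<'E'
from h import *
s=env.state();print(s['t'],s['force'],s['torque'],s['joints'][5])
p,q=pose(.038,68);print(rows(p,q,s))
cv2.imwrite('pics/w3.png',env.get_image('wrist'))
E
```

```text
4.8 [ 0.74505559 -0.3213472   1.01935534] [-0.15089533  0.12491331  0.01952616] -0.12093213431782043
(array([ 0.01829497, -0.02399675,  0.0309632 ]), array([ 0.0059501 ,  0.08394837, -0.33050659]))
```

View pics/w3.png

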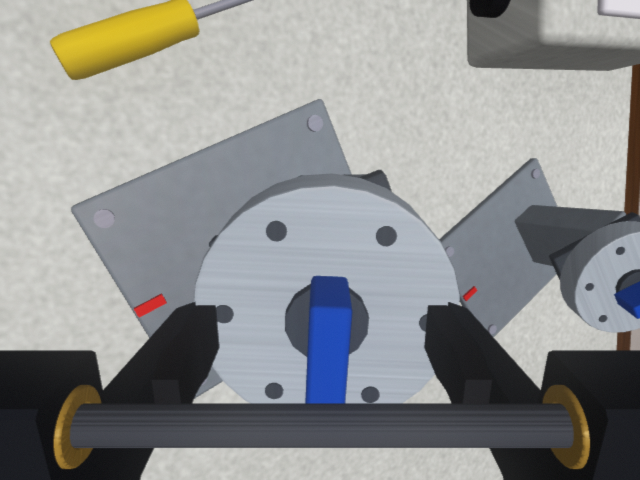

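The bar at (330,340) lies between the fingers (midline about 322) and is aligned with them. I'll close the gripper.

Request:
drive_tool(offset=[[0, 0, 0], [0, 0, 0], [0, 0, 0], [0, 0, 0], [0, 0, 0], [0, 0, 0], [0, 0, 0], [0, 0, 0]], rot=[[0, 0, 0], [0, 0, 0], [0, 0, 0], [0, 0, 0], [0, 0, 0], [0, 0, 0], [0, 0, 0], [0, 0, 0]], hand=0.8)

```text
t: 5.85
position: [0.5645, 0.1395, 0.1754]
tcp_rot: [0.089, 0.704, 0.676, 0.199]
force: [9.2, 1.4, -2.1]
width: 0.0142
grip_force: 29.9
```

Request:
drive_tool(offset=[[0, 0.2, 0], [0, 0.2, 0], [0, 0.2, 0], [0, 0.2, 0], [0, 0.2, 0], [0, 0.2, 0], [0, 0.2, 0], [0, 0.2, 0], [0, 0.2, 0]], rot=[[0, 0, 0], [0, 0, 5], [0, 0, 10], [0, 0, 15], [0, 0, 20], [0, 0, 25], [0, 0, 30], [0, 0, 35], [0, 0, 40]])

```text
t: 6.98
position: [0.5657, 0.1389, 0.1758]
tcp_rot: [0.016, 0.894, 0.393, 0.217]
force: [7.8, -1.9, -1.2]
width: 0.0134
grip_force: 29.9
```

```bash
cat >> h.py <<'E'
def feel():
    s=env.state();Rt=R.from_quat(np.roll(s['tcp_rot'],-1)).as_matrix()
    print(s['t'],'F',s['force'].round(1),'T.sp',round(float(s['torque']@sp),4),'toolx ang',np.degrees(np.arctan2(Rt[:,0]@uy,Rt[:,0]@ux)).round(1),'q6',s['joints'][5].round(2),'tcp off',(Rt.T@(s['position']-pose(.038,0)[0])*1000).round(1),'grip',s['grip_force'],'Ftool',(Rt.T@s['force']).round(1))
E
python3 -c "from h import *;feel()"
```

```text
6.975 F [ 7.8 -1.9 -1.2] T.sp 0.0514 toolx ang 27.5 q6 0.58 tcp off [1.8 3.2 0. ] grip 29.930338617414236 Ftool [2.9 6.5 3.9]
```

Request:
drive_tool(offset=[[0.1, 0.2, 0], [0.1, 0.2, 0], [0.1, 0.2, 0], [0.1, 0.2, 0], [0.1, 0.2, 0], [0.1, 0.2, 0], [0.1, 0.2, 0], [0.1, 0.2, 0]], rot=[[0, 0, 5], [0, 0, 10], [0, 0, 15], [0, 0, 20], [0, 0, 25], [0, 0, 30], [0, 0, 35], [0, 0, 40]])

```text
t: 7.98
position: [0.5663, 0.1377, 0.1758]
tcp_rot: [-0.059, 0.974, 0.064, 0.207]
force: [-0.8, -9.4, 1.1]
width: 0.014
grip_force: 29.9
```

```bash
python3 -c "from h import *;feel()"
```

```text
7.975 F [-0.8 -9.4  1.1] T.sp 0.0627 toolx ang -12.5 q6 1.28 tcp off [3.9 2.6 0.1] grip 29.943020548671484 Ftool [-1.3  9.1 -2.6]
```

Request:
drive_tool(offset=[[0, 0, 0], [0, 0, 0], [0, 0, 0], [0, 0, 0], [0, 0, 0], [0, 0, 0], [0, 0, 0], [0, 0, 0]], rot=[[0, 0, 5], [0, 0, 10], [0, 0, 15], [0, 0, 20], [0, 0, 25], [0, 0, 30], [0, 0, 35], [0, 0, 40]])

```text
t: 8.98
position: [0.5661, 0.1363, 0.1755]
tcp_rot: [-0.125, 0.938, -0.273, 0.175]
force: [-4.1, -18.8, 1.8]
width: 0.0139
grip_force: 30.0
```

```bash
python3 -c "from h import *;feel()"
```

```text
8.975 F [ -4.1 -18.8   1.8] T.sp 0.0926 toolx ang -52.5 q6 1.98 tcp off [5.1 0.8 0.1] grip 29.990373211330734 Ftool [ 7.7 16.7 -5.8]
```

Request:
drive_tool(offset=[[0, 0, 0], [0, 0, 0], [0, 0, 0], [0, 0, -2], [0, 0, -4], [0, 0, -6], [0, 0, -8], [0, 0, -9], [0, 0, -9], [0, 0, -9], [0, 0, -9], [0, 0, -9]], rot=[[0, 0, 0], [0, 0, 0], [0, 0, 0], [0, 0, 0], [0, 0, 0], [0, 0, 0], [0, 0, 0], [0, 0, 0], [0, 0, 0], [0, 0, 0], [0, 0, 0], [0, 0, 0]], hand=8)

```text
t: 10.48
position: [0.5306, 0.126, 0.257]
tcp_rot: [-0.127, 0.938, -0.272, 0.174]
force: [0.1, 0.0, -0.7]
width: 0.0801
grip_force: 0.0
```

```bash
python3 -c "
from h import *
print(look('w4.png'));feel()"
```

```text
{'red_px': array([383., 276.]), 'n': np.int32(320), 'red': array([-0.0402, -0.0079]), 'ang': np.float64(-168.9), 'bar_px': array([325., 257.]), 'bar': array([ 0.0028, -0.0047])}
10.525 F [ 0.6  0.3 -0.5] T.sp -0.0765 toolx ang -52.3 q6 1.99 tcp off [  3.8  -1.3 -89.5] grip 0.0 Ftool [ 0.1 -0.3  0.8]
```

Request:
drive_tool(offset=[[0, 0, 0], [0, 0, 0], [0, 0, 0], [0, 0, 0], [0, 0, 0], [0, 0, 0], [0, 0, 0], [0, 0, 0]], rot=[[0, 0, 0], [0, 0, 0], [0, 0, 0], [0, 0, 0], [0, 0, 0], [0, 0, 0], [0, 0, 0], [0, 0, 0]])

```text
t: 11.52
position: [0.5305, 0.1259, 0.2574]
tcp_rot: [-0.127, 0.938, -0.272, 0.175]
force: [0.5, -0.1, 0.7]
width: 0.0803
grip_force: 0.0
```

```bash
python3 -c "
from h import *
print(look('w5.png'));feel()"
```

```text
{'red_px': array([383., 276.]), 'n': np.int32(319), 'red': array([-0.0402, -0.0082]), 'ang': np.float64(-168.5), 'bar_px': array([325., 257.]), 'bar': array([ 0.0028, -0.0047])}
11.575 F [ 0.1 -0.1  0.4] T.sp -0.078 toolx ang -52.3 q6 1.99 tcp off [  3.9  -1.3 -89.8] grip 0.0 Ftool [ 0.2 -0.  -0.3]
```

View pics/w5.png

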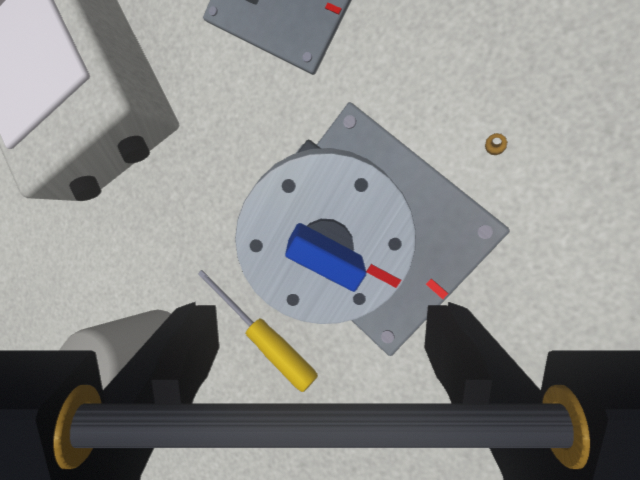

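From this side it stopped at red ≈ −175° (red line at (383,276), pointer at (438,289)). The clockwise side stopped at −112°, so the target is midway at red ≈ −144°. I'll re-centre, grip at −175° and turn +31°.

```bash
sed -i 's/+.005\*uy-.001\*ux/+.0025*uy+.0005*ux/' h.py; python3 - <<'E'
from h import *
s=env.state();print(onplane(env.camera_params('wrist'),(383,276),.028))
for h in(.038,):
    p,q=pose(h,5);o,r=rows(p,q,s);print(o.round(2),r.round(1))
E
```

```text
[-0.04187794 -0.00541487]
[-0.1   0.17  8.98] [  0.1   0.1 -57.3]
```

Request:
drive_tool(offset=[[-0.1, 0.2, 0], [-0.1, 0.2, 0], [-0.1, 0.2, 0], [-0.1, 0.2, 0], [-0.1, 0.2, 0], [-0.1, 0.2, 0], [-0.1, 0.2, 3], [-0.1, 0.2, 6], [-0.1, 0.2, 8], [-0.1, 0.2, 9], [-0.1, 0.2, 9]], rot=[[0, 0, -10], [0, 0, -20], [0, 0, -30], [0, 0, -40], [0, 0, -50], [0, 0, -57], [0, 0, -57], [0, 0, -57], [0, 0, -57], [0, 0, -57], [0, 0, -57]])

```text
t: 12.95
position: [0.5645, 0.1377, 0.1747]
tcp_rot: [-0.028, 0.954, 0.208, 0.214]
force: [-0.2, -0.2, -0.5]
width: 0.0803
grip_force: 0.0
```

```bash
python3 -c "
from h import *
feel();cv2.imwrite('pics/w6.png',env.get_image('wrist'))"
```

```text
12.95 F [-0.2 -0.2 -0.5] T.sp -0.0462 toolx ang 4.7 q6 0.97 tcp off [-0.3  0.2  0.4] grip 0.0 Ftool [-0.5  0.1  0.4]
```

View pics/w6.png

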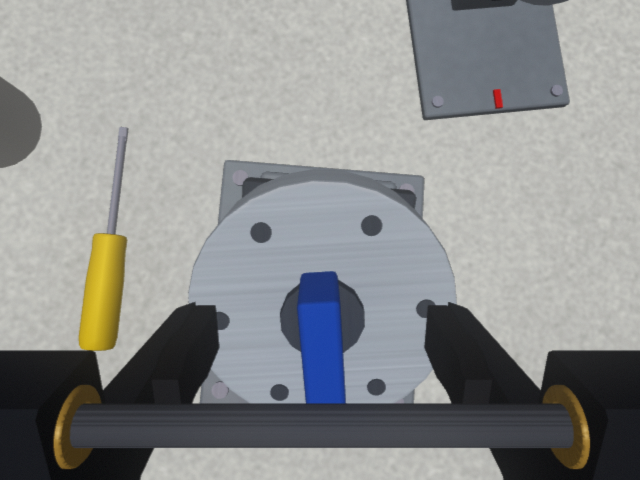

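The bar at (322,340) is centred between the fingers. I'll close, then turn +31°.

Request:
drive_tool(offset=[[0, 0, 0], [0, 0, 0], [0, 0, 0], [0, 0, 0], [0, 0, 0], [0, 0, 0], [0, 0, 0], [0, 0, 0]], rot=[[0, 0, 0], [0, 0, 0], [0, 0, 0], [0, 0, 0], [0, 0, 0], [0, 0, 0], [0, 0, 0], [0, 0, 0]], hand=0.8)

```text
t: 14.0
position: [0.5645, 0.1375, 0.1748]
tcp_rot: [-0.028, 0.954, 0.208, 0.214]
force: [-0.6, -2.1, -1.0]
width: 0.0133
grip_force: 29.8
```

Request:
drive_tool(offset=[[0, 0, 0], [0, 0, 0], [0, 0, 0], [0, 0, 0], [0, 0, 0], [0, 0, 0], [0, 0, 0], [0, 0, 0], [0, 0, 0]], rot=[[0, 0, -5], [0, 0, -10], [0, 0, -15], [0, 0, -20], [0, 0, -25], [0, 0, -31], [0, 0, -31], [0, 0, -31], [0, 0, -31]])

```text
t: 15.12
position: [0.5645, 0.1375, 0.1748]
tcp_rot: [0.03, 0.864, 0.455, 0.214]
force: [0.9, -4.7, -1.1]
width: 0.0138
grip_force: 29.8
```

```bash
python3 -c "
from h import *
feel();im=env.get_image('top');cv2.imwrite('pics/t7.png',cv2.resize(im[180:285,200:330],None,fx=5,fy=5,interpolation=cv2.INTER_CUBIC))
im=env.get_image('wrist');cv2.imwrite('pics/w7.png',im)"
```

```text
15.125 F [ 0.9 -4.7 -1.1] T.sp 0.0555 toolx ang 35.6 q6 0.43 tcp off [-0.5  0.2  0.2] grip 29.77680405601859 Ftool [-3.7  3.2  0.7]
```

View pics/w7.png

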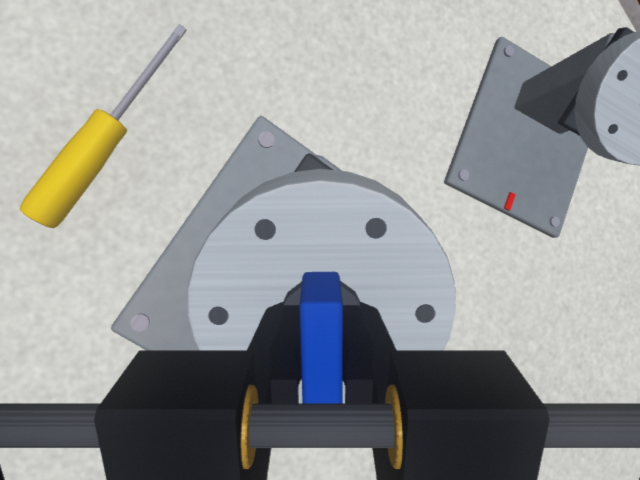

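The bar is gripped centrally at (321,340), with red at −144° and low side forces. The two releases agree on this position, so I'm handing it in.

```bash
python3 -c "
from h import *
print(env.sign_off());print(env.state()['t'])"
```

```text
the job is handed in; nothing more can be done
None
the job is handed in; nothing more can be done
```

I turned the rotor so its heavy side should be at the lowest point and handed the job in at about 15 s, holding it still with about 30 N. I set it midway between where it stopped rolling from each side (red line at about −144°, good to roughly 5°), and no verdict came back.

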